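Build up the arbor stack: spacer, washer, retainer

ROBOT

A 7-joint arm with a two-finger parallel gripper is mounted at the origin on a cart in front of the work surface, level with it; the furniture and walls round the work are solid. World frame = base frame: x ahead of the robot, y to its left, z up, the work surface at z = 0. Lengths are in m, angles in rad, forces in N, time in s.
With the tool pointing down it reaches from about 0.4 to 0.85 m from the base axis. Payload 10.4 kg.
Tool frame: the origin (TCP) lies midway between the tips of the shut fingers; the grasp point (between the pads) lies 19 mm behind it; z points along the fingers, y is the line along which they close (so a half turn about z gives the same grasp; the last joint's range is limited). The gripper opens to 87 mm and grips with 3 to 60 N. Pads are 19 mm wide; open, the fingers measure 117 mm over their backs; the gripper's body (75 mm by 190 mm) begins 51 mm behind the grasp point.
Start: joints at [1.157, 0.332, -0.065, 1.46, 0.022, 1.35, -0.088], TCP at [0.238, -0.578, 0.223] pointing down, gripper open.
Joint ranges: [-2.6, 2.6], [-0.5, 2.12], [-1.47, 1.34], [0.16, 2.42], [-1.27, 4.41], [0.06, 2.06], [-2.6, 2.6]. Speed limits (rad/s): [2.22, 2.22, 2.79, 2.79, 3.14, 3.14, 3.14].

INTERFACE

Orientations are given as a unit quaternion [x, y, z, w].
In Python, from bench import r gives the robot as it stands.
- The arm moves only by the tool apply_moves, never from a script. Its argument "steps" is a list of rows, each a list of 7 numbers: the turn, a rotation vector about the tool's x, y, z in rad, then the shift along the tool's x, y, z in mm, then the opening, from -1 (shut) to 1 (fully open). In form: [[ax, ay, az, x, y, z, claw], ...]. A call has 1 to 20 rows; each row is the pose to reach, as a shift and turn from the pose commanded when the call began, along the tool's axes at that moment; what a row does not reach only later rows make up. A row lasts 1/12 s, in which the tool goes at most 41.7 mm and 7.16 degrees, less where a joint would pass 70% of its speed; a pose out of reach is approached as far as the arm can. A call with a gripper value outside its range is refused whole. The fingers move at their own pace and stop on an object; "force" is the grip in N (left out, the last holds). Time passes only in rows, so rows that repeat a pose let the fingers close. It gives the time, the measured TCP pose, the force, the opening and the grip force at its end, in the units of the state.
- r.read_state(): the state, without advancing time (a new reading comes with each control period).
- r.camera(name): name is "scene" or "side" or "wrist"; returns a dict with "pixels" (480x640x3 uint8, red, green, blue), "z_map" (480x640 float32, m along the optical axis (not along the pixel's ray), 0 where there is no reading), "fovy" (degrees; the focal length in pixels is half the picture's height over the tangent of half this angle, whatever the lens; pixels are square), "cx", "cy" (the principal point, pixels), "position" and "orientation" of the camera in the world. Camera axes: x right, y down, z forward; pixel columns grow to the right and rows downward; lengths in m; the calibration is good to about 2 mm. The wrist camera is an equidistant fisheye: a pixel r from the principal point sees the ray r / f radians off the axis. A picture is of the moment at which its call begins.
- r.close_job(): hands the job in; it is judged then, once.
The state is a dict: "time": time; "joint_positions": joint angles; "joint_vel": joint speeds; "joint_torque": joint torques, N m; "ee_pos": TCP position; "eef_rot": TCP orientation; "ft_force": force on the tool from outside, world axes, zero at the start; "torque": the same for the moment, N m; "width": finger opening in m; "grip_force": force on a finger pad.
Only numpy, scipy, OpenCV 4.12 (cv2) and the standard library are available. Lean on these libraries where they do the work, as an engineer would, in place of code of your own. Each camera call takes 0.05 s, during which the arm holds its last target. There are 200 camera calls.

TASK

Build up the stack on the green assembly stand's upright steel shaft: first the blue spacer, then the brass washer, then the red retaining collar, each set down onto the one below the same way up as it lies on the table. Only when the collar is on, press the whole stack down by the collar until the stiff orange seat ring under it is fully home on its shoulder, and let go. The shaft sits in an eccentric mount, a few millimetres off the stand's centre in a direction nobody has noted, so feel your way onto it: never load the stand with more than about 40 N, do not push the seat ring home before the collar is on, and leave the other things alone.

Things in the scene. Friction and masses are not known exactly. Their poses are not given: they have to be found in the camera images.
- stand: fixed green assembly stand: base plate 110 x 110 x 14 mm, dark steel boss to 20 mm height, then a steel shoulder 40 mm in diameter (top nominally at 26 mm); origin at the centre of its underside, z up. An upright bare steel shaft, 20 mm in diameter, rises from the shoulder; its tip is flat, 15 mm across, with a 2.5 mm chamfer at 45 degrees
- shaft_nominal (a point): nominal place of the shaft's tip, on the stand's axis 86 mm above its underside; it moves with the stand only. The real shaft, with shoulder and seat ring, sits in an eccentric mount: it is upright, but 5 to 6.5 mm off the stand's axis in any direction, and up to 4 mm higher or lower. That offset is not measured (feel for it or look), differs each time, stays put during the job and does not give way under 40 N
- seat (a joint): height (m) of the orange seat ring above its home on the shoulder: 0 home, 0.014 top. The ring is 38 mm in diameter, 6 mm thick, slides on the shaft and stays where it is left; it starts 8 to 13 mm up, needs about 8 N to push down and stops hard at home. Its upper face is nominally at 32 mm + this value above the stand's underside
- spacer: blue spacer ring, loose: outer diameter 40 mm, bore 22 mm, 20 mm high, 90 g; origin at the centre of its underside, z up the axis; starts lying flat on the table
- washer: brass thrust washer, loose: outer diameter 44 mm, bore 22 mm, 8 mm thick, 50 g; origin at the centre of its underside, z up the axis; starts lying flat on the table
- retainer: red retaining collar with black grip ribs, loose: outer diameter 38 mm (39 mm over the ribs), bore 22 mm right through, 22 mm high, 70 g; origin at the centre of its underside, z up the axis; starts standing on the table
- tape_1: roll of beige masking tape lying flat, 96 mm across, 25 mm high; bystander; origin at the centre of its underside
- sanding_block: brown sanding block, 62 x 112 x 34 mm; bystander; origin at the centre of its underside
- screwdriver_a: orange screwdriver lying flat, 202 mm long, 30 mm high; bystander; origin under its middle

How it is judged:
By the outcome, as a careful person would: the job done as asked, in the order asked, and still so for the second after the job is handed in, with the robot touching nothing.
It also fails if it takes over 72 s, if anything falls off the work surface, if the arm or the gripper's body presses on something with over 40 N, if the wrist force passes 120 N, or if a joint passes its speed limit or range.

## Working session

There is one attempt and no reset: what is moved stays moved. The work goes in short steps, Python scripts to look and compute and a tool call to move; the robot and the scene stay as the last step left them, time stands still between calls to the robot, and variables do not carry over. Pictures are saved under pics/ and viewed, at most 13 in all, crops included, and the job is handed in when it is done.

Besides the shell and the picture viewer there is one more tool, called after "Request:" in YAML: its name, and indented under it one key for each argument. apply_moves: Moves the arm, as the interface text tells. Its arguments: {"type":"object","properties":{"steps":{"type":"array","items":{"type":"array","items":{"type":"number"}}},"force":{"type":"number"}},"required":["steps"]}

```bash
mkdir -p pics; ls
cat > h.py <<'E'
import numpy as np, cv2
from scipy.spatial.transform import Rotation as R
from bench import r
def pts(c):
    h,w=c["z_map"].shape; f=h/2/np.tan(np.radians(c["fovy"])/2)
    u,v=np.meshgrid(np.arange(w),np.arange(h)); z=c["z_map"]
    P=np.stack([(u-c["cx"])/f*z,(v-c["cy"])/f*z,z],-1)
    return P@R.from_quat(c["orientation"]).as_matrix().T+np.array(c["position"])
def save(c,n): cv2.imwrite("pics/"+n,c["pixels"][:,:,::-1])
E
python3 - <<'E'
from h import *
ims=[]
for n in ["scene","side","wrist"]:
    c=r.camera(n); np.savez(n+".npz",**c); save(c,n+"0.png"); print(n,c["fovy"],c["cx"],c["cy"],c["position"],c["orientation"])
print({k:np.round(v,3) for k,v in r.read_state().items()})
E
```

```text
pics
scene 48.71484349564751 309.44266208159894 237.03037397378287 [ 0.18329357 -0.84851326  0.94882723] [ 0.8858655  -0.22938125  0.09080338 -0.39291387]
side 45.646830133918655 321.23679427182145 235.88063247951797 [ 0.52611095 -1.0589795   0.63413738] [ 0.85337994 -0.0206899   0.02854936 -0.52009571]
wrist 65.70646984690485 317.80586188529816 243.47818065288703 [ 0.31725463 -0.54578003  0.38348808] [ 0.82081628 -0.54984718 -0.08648327  0.12825507]
{'time': np.float64(0.15), 'joint_positions': array([ 1.157,  0.333, -0.065,  1.461,  0.022,  1.35 , -0.089]), 'joint_vel': array([ 0.   , -0.004,  0.001, -0.002, -0.002, -0.001,  0.001]), 'joint_torque': array([ 1.0000e-03, -6.2363e+01,  2.5000e-02, -3.9014e+01, -6.1000e-02,
        3.7000e-02,  0.0000e+00]), 'ee_pos': array([ 0.238, -0.578,  0.222]), 'eef_rot': array([ 0.981,  0.194, -0.   , -0.001]), 'ft_force': array([-0.119, -0.228, -0.566]), 'torque': array([ 0.005, -0.005,  0.044]), 'grip_force': np.float64(0.0), 'width': np.float64(0.087)}
```

View pics/scene0.png

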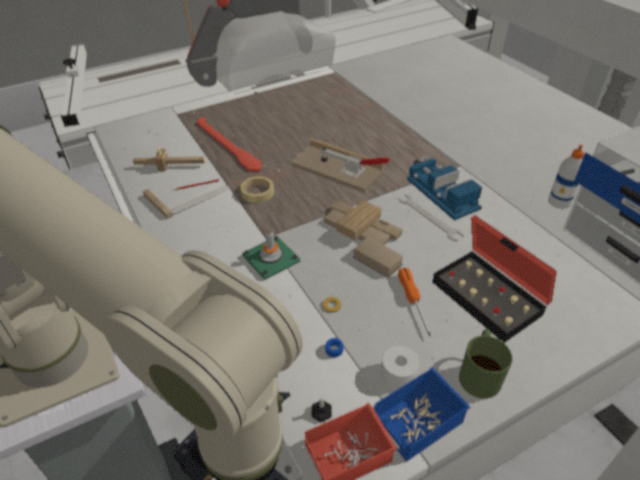

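View pics/side0.png

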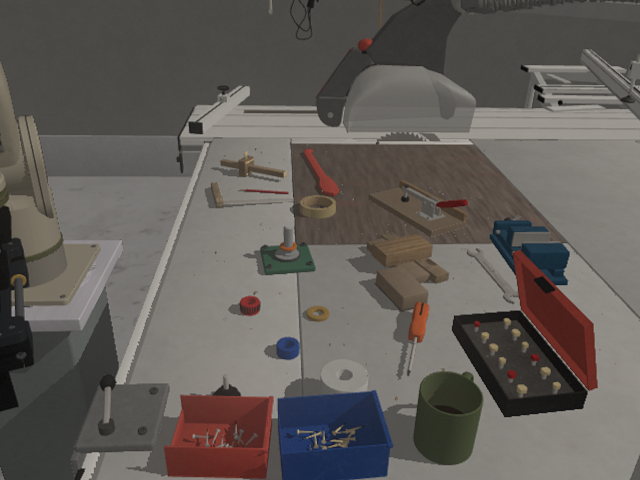

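The scene view shows the stand at (271,250), washer at (331,304) and spacer at (334,347), with the collar hidden by the arm. In the side view: stand (288,250), collar (250,305), washer (318,313), spacer (288,348).

```bash
cat >> h.py <<'E'
def cast(c,uv,zp):
    h=480; f=h/2/np.tan(np.radians(float(c["fovy"]))/2)
    uv=np.asarray(uv,float).reshape(-1,2)
    d=np.c_[(uv[:,0]-c["cx"])/f,(uv[:,1]-c["cy"])/f,np.ones(len(uv))]@R.from_quat(c["orientation"]).as_matrix().T
    p=np.array(c["position"]); return p+d*((zp-p[2])/d[:,2])[:,None]
def circ(xy):
    A=np.c_[2*xy,np.ones(len(xy))]; s=np.linalg.lstsq(A,(xy**2).sum(1),rcond=None)[0]
    return s[:2],np.sqrt(s[2]+s[0]**2+s[1]**2)
E
python3 - <<'E'
from h import *
boxes={"side":{"spacer":(288,348,20),"washer":(318,313,18),"ret":(250,305,18),"stand":(288,258,35),"shaft":(288,240,20)},
"scene":{"spacer":(334,347,16),"washer":(331,304,16),"stand":(271,255,34)}}
H={"spacer":((100,130),.02),"washer":((12,30),.008),"ret":((170,190),.022),"stand":((55,90),.014)}
for n in boxes:
    c=dict(np.load(n+".npz")); P=pts(c); hsv=cv2.cvtColor(c["pixels"],cv2.COLOR_RGB2HSV)
    for k,(u,v,s) in boxes[n].items():
        if k=="shaft": continue
        (lo,hi),h=H[k]; hh=hsv[...,0].astype(int)
        if k=="ret": hh=np.where(hh<10,hh+180,hh)
        m=(hh>=lo)&(hh<=hi)&(hsv[...,1]>90)&(hsv[...,2]>40)
        w=np.zeros_like(m); w[v-s:v+s,u-s:u+s]=1; m&=w
        q=P[m]; z=q[:,2]
        # outer blob rays -> plane
        cs=max(cv2.findContours(m.astype(np.uint8),0,1)[0],key=cv2.contourArea)[:,0]
        e=cv2.fitEllipse(cs)
        t=q[abs(z-h)<.004]
        print(n,k,m.sum(),"z pct",np.percentile(z,[2,50,98]).round(4),"top mean",t.mean(0).round(4),len(t),"rng",np.ptp(t[:,:2],axis=0).round(4))
        if k=="washer": x=cast(c,cs,h*.6); print("  circ",circ(x[:,:2]))
        if k=="stand":
            x=cast(c,cs,.014)[:,:2]; print("  rect",cv2.minAreaRect((x*1000).astype(np.float32)))
    crop=c["pixels"][215:365,225:365] if n=="side" else c["pixels"][220:370,220:360]
    cv2.imwrite(f"pics/crop_{n}.png",cv2.resize(crop[:,:,::-1],None,fx=2.8,fy=4 if 0 else 2.8,interpolation=2))
a=[cv2.imread(f"pics/crop_{n}.png") for n in boxes]; cv2.imwrite("pics/crops.png",np.hstack(a))
E
```

```text
side spacer 414 z pct [0.003  0.0169 0.0227] top mean [ 0.5361 -0.2751  0.02  ] 217 rng [0.036  0.0384]
side washer 235 z pct [0.0023 0.0083 0.011 ] top mean [ 0.5945 -0.1643  0.0081] 213 rng [0.0404 0.0451]
  circ (array([ 0.59454472, -0.16031738]), np.float64(0.02253011943308007))
side ret 287 z pct [0.0015 0.0195 0.0249] top mean [ 0.4652 -0.1454  0.0219] 159 rng [0.0361 0.0378]Traceback (most recent call last):
  File "<stdin>", line 16, in <module>
cv2.error: OpenCV(4.12.0) /io/opencv/modules/imgproc/src/shapedescr.cpp:361: error: (-201:Incorrect size of input array) There should be at least 5 points to fit the ellipse in function 'fitEllipseNoDirect'
```

Run:
```python
from h import *
B={"side":(288,250,40),"scene":(271,250,36)}
for n,(u,v,s) in B.items():
    c=dict(np.load(n+".npz")); P=pts(c); hsv=cv2.cvtColor(c["pixels"],cv2.COLOR_RGB2HSV)
    m=np.zeros((480,640),bool); m[v-s:v+s,u-s:u+s]=1
    g=m&(hsv[...,0]>50)&(hsv[...,0]<95)&(hsv[...,1]>70); q=P[g]
    print(n,"green",g.sum(),np.percentile(q[:,2],[5,50,95]).round(4))
    cs=np.vstack(cv2.findContours(g.astype(np.uint8),0,1)[0])[:,0]
    x=cast(c,cs,.012)[:,:2]; rc=cv2.minAreaRect((x*1000).astype(np.float32)); print(" rect",rc)
    ctr=np.array(rc[0])/1000
    near=m&(np.hypot(P[...,0]-ctr[0],P[...,1]-ctr[1])<.035)
    for lo,hi in [(.046,.06),(.06,.07),(.07,.08),(.08,.095)]:
        t=P[near&(P[...,2]>lo)&(P[...,2]<hi)]
        if len(t): print(" ",lo,len(t),t.mean(0).round(4),t.min(0).round(4),t.max(0).round(4))
    o=near&(hsv[...,0]<20)&(hsv[...,1]>110); print(" orange",o.sum(),P[o].mean(0).round(4),np.percentile(P[o][:,2],[5,50,95]).round(4))
    if n=="scene":
        for k,lo,hi,(u,v),h in [("spacer",100,130,(334,347),.02),("washer",12,30,(331,304),.008)]:
            w=np.zeros((480,640),bool); w[v-16:v+16,u-16:u+16]=1
            w&=(hsv[...,0]>=lo)&(hsv[...,0]<=hi)&(hsv[...,1]>90); t=P[w]; t=t[abs(t[:,2]-h)<.004]
            print(k,len(t),t.mean(0).round(4),np.ptp(t,axis=0).round(4))
    crop=c["pixels"][v-40:v+40,u-50:u+50]
    cv2.imwrite(f"pics/crop_{n}.png",cv2.resize(crop[:,:,::-1],None,fx=4,fy=4,interpolation=2))
cv2.imwrite("pics/crops.png",np.hstack([cv2.imread(f"pics/crop_{n}.png") for n in B]))
```

```text
side green 265 [0.0125 0.0151 0.0172]
 rect ((545.9248046875, 46.868919372558594), (93.09383392333984, 105.85466766357422), 5.536046981811523)
  0.046 50 [0.541  0.0454 0.0527] [0.5324 0.0395 0.0461] [0.55   0.0534 0.0593]
  0.06 39 [0.5406 0.045  0.065 ] [0.5325 0.0399 0.06  ] [0.55   0.0514 0.07  ]
  0.07 35 [0.5413 0.0449 0.0751] [0.5325 0.0397 0.0702] [0.5499 0.0527 0.0797]
  0.08 31 [0.5413 0.0454 0.0837] [0.5325 0.0406 0.0803] [0.5499 0.0543 0.0871]
 orange 79 [0.542  0.0433 0.0387] [0.0351 0.0391 0.0414]
scene green 767 [0.0101 0.0137 0.0173]
 rect ((536.772216796875, 43.93443298339844), (105.88824462890625, 106.25946044921875), 6.850169658660889)
  0.046 33 [0.5374 0.0448 0.0532] [0.5297 0.0394 0.0461] [0.5473 0.0577 0.0593]
  0.06 22 [0.5388 0.0441 0.0647] [0.5312 0.0396 0.06  ] [0.5487 0.0531 0.0693]
  0.07 28 [0.538  0.0455 0.0746] [0.531  0.0405 0.07  ] [0.5488 0.0554 0.0799]
  0.08 20 [0.538  0.0459 0.0834] [0.5298 0.04   0.0807] [0.5478 0.0591 0.0861]
 orange 77 [0.5382 0.0462 0.0386] [0.0357 0.0388 0.0415]
spacer 153 [ 0.5343 -0.2733  0.0196] [0.0378 0.0375 0.0073]
washer 155 [ 0.5939 -0.1621  0.0074] [0.0415 0.0442 0.0079]
```

View pics/crops.png

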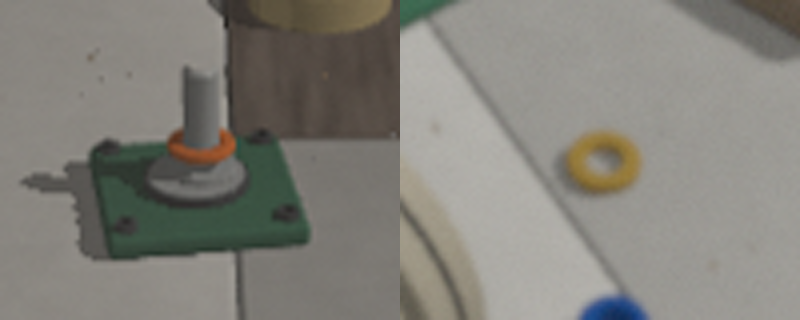

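The crops show the shaft in the ring at about the plate centre, and the washer and spacer clear of other things. Both clouds agree on the shaft near (0.541, 0.0525) with its tip at about 0.087. Next I move over the spacer with the tool squared to the world axes.

Request:
apply_moves:
  steps:
    - [0,0,0.39,392,-170,20,1]
    - [0,0,0.39,392,-170,20,1]
    - [0,0,0.39,392,-170,20,1]
    - [0,0,0.39,392,-170,20,1]
    - [0,0,0.39,392,-170,20,1]
    - [0,0,0.39,392,-170,20,1]
    - [0,0,0.39,392,-170,20,1]
    - [0,0,0.39,392,-170,20,1]
    - [0,0,0.39,392,-170,20,1]
    - [0,0,0.39,392,-170,20,1]
    - [0,0,0.39,392,-170,20,1]
    - [0,0,0.39,392,-170,20,1]
    - [0,0,0.39,392,-170,20,1]
    - [0,0,0.39,392,-170,20,1]
  force: 30

```text
time: 1.32
ee_pos: [0.5351, -0.2723, 0.2023]
eef_rot: [1.0, -0.0, -0.0, 0.0]
ft_force: [1.6, -0.9, 1.3]
width: 0.0868
grip_force: 0.0
```

Run:
```python
from h import *
s=r.read_state(); print(s["ee_pos"],s["eef_rot"],s["ft_force"],s["joint_positions"])
for n in ["wrist","scene"]:
    c=r.camera(n); np.savez(n+"1.npz",**c); save(c,n+"1.png"); print(c["position"],c["orientation"])
```

```text
[ 0.53511638 -0.27225894  0.20226493] [ 9.99999896e-01 -8.07008477e-05 -4.04259954e-04  1.96040858e-04] [ 1.55263489 -0.91046241  1.2992389 ] [ 0.60991336  0.30376304 -0.26527431  1.54699285  0.08209653  1.30233861
 -1.23656987]
[ 0.62082781 -0.27245765  0.36388778] [-0.69822045  0.69890925  0.10931863 -0.10983401]
[ 0.18329357 -0.84851326  0.94882723] [ 0.8858655  -0.22938125  0.09080338 -0.39291387]
```

View pics/wrist1.png

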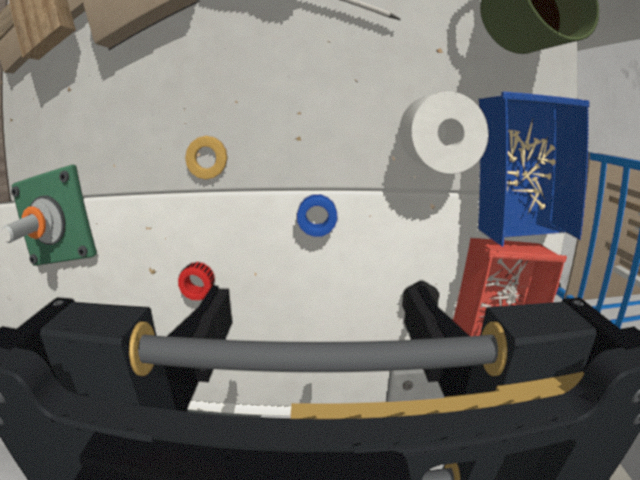

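The wrist view shows the spacer (316,215), washer (206,158), collar (196,281) and the stand at the left (45,220). I will cast fisheye rays from these.

```bash
cat >> h.py <<'E'
def fcast(c,uv,zp):
    f=240/np.tan(np.radians(float(c["fovy"]))/2)
    d=np.asarray(uv,float).reshape(-1,2)-[float(c["cx"]),float(c["cy"])]
    rr=np.linalg.norm(d,axis=1)+1e-9; t=rr/f
    w=np.c_[d*(np.sin(t)/rr)[:,None],np.cos(t)]@R.from_quat(c["orientation"]).as_matrix().T
    p=np.array(c["position"]); return (p+w*((zp-p[2])/w[:,2])[:,None])[:,:2]
def ring(c,box,hue,h):
    """bore rim on the top plane and outline on the table/top, as circles"""
    u,v,s=box; hsv=cv2.cvtColor(c["pixels"],cv2.COLOR_RGB2HSV); hh=(hsv[...,0].astype(int)+20)%180
    m=np.zeros((480,640),bool); m[max(v-s,0):v+s,max(u-s,0):u+s]=1
    m&=(hh>=hue[0]+20)&(hh<=hue[1]+20)&(hsv[...,1]>90)&(hsv[...,2]>50)
    m=cv2.morphologyEx(m.astype(np.uint8),cv2.MORPH_CLOSE,np.ones((3,3)))
    cs,_=cv2.findContours(m,cv2.RETR_CCOMP,cv2.CHAIN_APPROX_NONE)
    for q in sorted(cs,key=len)[::-1][:2]:
        x=fcast(c,q[:,0],h); ce,ra=circ(x); print("  z",h,"n",len(q),"c",ce.round(4),"r",ra.round(4),"res",np.std(np.linalg.norm(x-ce,axis=1)).round(4))
E
python3 - <<'E'
from h import *
c=dict(np.load("wrist1.npz"))
for k,b,hue,h in [("spacer",(316,215,28),(100,130),.02),("washer",(206,158,28),(12,30),.008),("ret",(196,281,28),(-15,9),.022)]:
    print(k); ring(c,b,hue,h)
E
```

```text
spacer
  z 0.02 n 114 c [ 0.538  -0.2716] r 0.0193 res 0.0006
  z 0.02 n 58 c [ 0.5391 -0.2717] r 0.0101 res 0.0006
washer
  z 0.008 n 117 c [ 0.5953 -0.1626] r 0.0209 res 0.0003
  z 0.008 n 62 c [ 0.5953 -0.1627] r 0.0111 res 0.0004
ret
  z 0.022 n 102 c [ 0.4696 -0.1452] r 0.0206 res 0.0019
  z 0.022 n 36 c [ 0.4707 -0.1458] r 0.007 res 0.0011
```

Request:
apply_moves:
  steps:
    - [0,0,0,2,-0.5,40,0.6]
    - [0,0,0,2,-0.5,80,0.6]
    - [0,0,0,2,-0.5,120,0.6]
    - [0,0,0,2,-0.5,160,0.6]
    - [0,0,0,2,-0.5,185,0.6]
    - [0,0,0,2,-0.5,195,0.6]
    - [0,0,0,2,-0.5,198,0.6]
    - [0,0,0,2,-0.5,198,0.6]
    - [0,0,0,2,-0.5,198,-1]
    - [0,0,0,2,-0.5,198,-1]
    - [0,0,0,2,-0.5,198,-1]
    - [0,0,0,2,-0.5,198,-1]
    - [0,0,0,2,-0.5,198,-1]
    - [0,0,0,2,-0.5,198,-1]
  force: 30

```text
time: 2.58
ee_pos: [0.5381, -0.271, 0.005]
eef_rot: [1.0, 0.0, 0.0, 0.0]
ft_force: [-1.1, 0.5, 3.8]
width: 0.0388
grip_force: 30.0
```

Request:
apply_moves:
  steps:
    - [0,0,0,0,0,-40,-1]
    - [0,0,0,0,0,-80,-1]
    - [0,0,0,0,0,-120,-1]
    - [0,0,0,-30,-10,-135,-1]
    - [0,0,0,-68,-323,-135,-1]
    - [0,0,0,-68,-323,-135,-1]
    - [0,0,0,-68,-323,-135,-1]
    - [0,0,0,-68,-323,-135,-1]
    - [0,0,0,-68,-323,-135,-1]
    - [0,0,0,-68,-323,-135,-1]
    - [0,0,0,-68,-323,-135,-1]
    - [0,0,0,-68,-323,-135,-1]
    - [0,0,0,-68,-323,-135,-1]
    - [0,0,0,-68,-323,-135,-1]
    - [0,0,0,-68,-323,-135,-1]
    - [0,0,0,-68,-323,-135,-1]

```text
time: 3.92
ee_pos: [0.4696, 0.0507, 0.1394]
eef_rot: [1.0, -0.001, -0.0, 0.0]
ft_force: [0.2, 0.2, -1.3]
width: 0.0387
grip_force: 30.0
```

Run:
```python
from h import *
s=r.read_state(); print(s["ee_pos"],s["eef_rot"],s["ft_force"],s["width"])
c=r.camera("wrist"); np.savez("wrist2.npz",**c); print(c["position"])
cv2.imwrite("pics/wrist2.png",cv2.resize(c["pixels"][60:360,120:520,::-1],None,fx=2,fy=2,interpolation=2))
```

```text
[0.46963126 0.05074608 0.13943301] [ 9.99999815e-01 -5.65365963e-04 -9.30418094e-05  2.04000075e-04] [ 0.18784219  0.20872035 -1.32167979] 0.038682087930247834
[0.55526444 0.05050236 0.30107608]
```

View pics/wrist2.png

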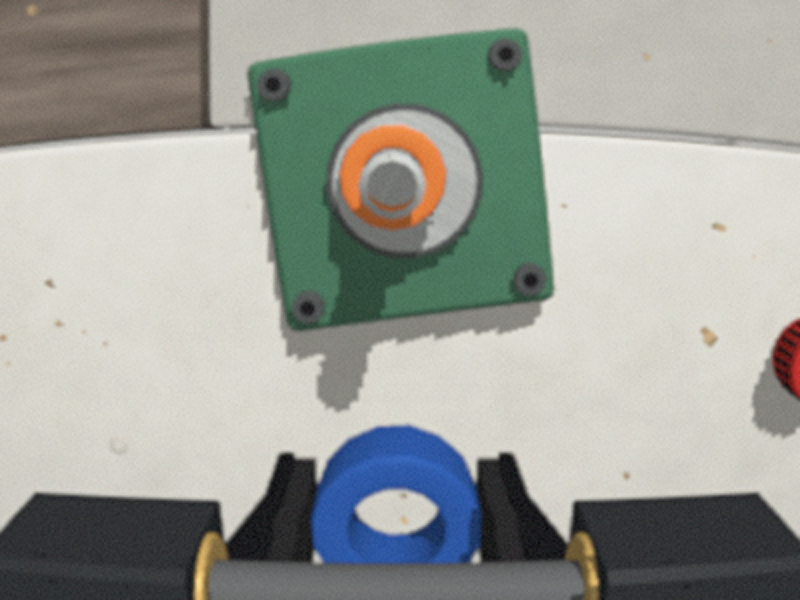

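The wrist view (crop at 2x, offset 120,60) shows the shaft tip at about (389,184) in the crop. The spacer is gripped with its through-hole at about (397,512).

```bash
cat >> h.py <<'E'
def tip(c,u,v,zt,s=14):
    """flat of shaft tip: dark disc inside bright chamfer"""
    g=cv2.cvtColor(c["pixels"],cv2.COLOR_RGB2GRAY); w=g[v-s:v+s,u-s:u+s]
    t,m=cv2.threshold(w,0,255,cv2.THRESH_BINARY_INV+cv2.THRESH_OTSU)
    n,l,st,ce=cv2.connectedComponentsWithStats(m); k=l[s,s]
    b=(l==k).astype(np.uint8); q=max(cv2.findContours(b,0,cv2.CHAIN_APPROX_NONE)[0],key=len)[:,0]+[u-s,v-s]
    x=fcast(c,q,zt); ce2,ra=circ(x); print("tip thr",t,"px",q.mean(0),"c",ce2.round(4),"r",ra.round(4),"res",np.std(np.linalg.norm(x-ce2,axis=1)).round(4))
E
python3 - <<'E'
from h import *
c=dict(np.load("wrist2.npz"))
tip(c,314,152,.087)
hsv=cv2.cvtColor(c["pixels"],cv2.COLOR_RGB2HSV)
m=((hsv[...,0]<18)&(hsv[...,1]>120)).astype(np.uint8); m[:110]=0;m[200:]=0; m[:,:260]=0;m[:,380:]=0
q=cv2.convexHull(max(cv2.findContours(m,0,1)[0],key=cv2.contourArea))[:,0]
x=fcast(c,q,.042); ce,ra=circ(x); print("ring",ce,ra,(np.linalg.norm(x-ce,axis=1)*1e3).round(1))
for zz in (.034,.042): print(circ(fcast(c,q,zz)))
# z map
print("z tip",c["z_map"][148:156,310:318].mean(), "ring", np.median(c["z_map"][m>0]))
Rm=R.from_quat(c["orientation"]).as_matrix(); print(Rm[:,2])
# spacer bore hole
u,v=318,316; w=((hsv[...,1]<60)&(hsv[...,2]>120)).astype(np.uint8)
w[:295]=0;w[340:]=0;w[:,:285]=0;w[:,350:]=0
n,l,st,cc=cv2.connectedComponentsWithStats(w); k=l[v,u]; print("hole",st[k],cc[k])
ys,xs=np.where(l==k)
z=.1394
print("y mid",fcast(c,[(xs.min()+xs.max())/2,(ys.min()+ys.max())/2],z+.005))
print("x top rim",fcast(c,[u,ys.min()-.5],z+.015)[0,0]-.011,"x bot rim",fcast(c,[u,ys.max()+.5],z-.005)[0,0]+.011)
b=((hsv[...,0]>100)&(hsv[...,0]<130)&(hsv[...,1]>90)); ys,xs=np.where(b[270:340,250:400]); print("blue",xs.min()+250,xs.max()+250,ys.min()+270)
for zz in (z-.005,z+.015): print(fcast(c,[[xs.min()+249.5,310],[xs.max()+250.5,310]],zz))
E
```

```text
tip thr 151.0 px [313.875      155.26136364] c [0.5399 0.0526] r 0.0079 res 0.0009
ring [0.54112725 0.05161324] 0.01806924021453248 [18.  18.  18.2 18.1 18.1 18.2 18.  18.  17.9 18.1 18.2 18.1 18.3 18.1
 18.1 17.8 18.  18.  17.8 18.1 18.2 18.2 18.3 18.1 18.1 18.  18.  18.1
 18.1 17.9 18.1]
(array([0.5406907 , 0.05164754]), np.float64(0.018627199575372497))
(array([0.54112725, 0.05161324]), np.float64(0.01806924021453248))
z tip 0.26451844 ring 0.2532208
[-3.05615655e-01 -2.67518148e-04 -9.52154924e-01]
hole [298 305  41  22 696] [317.95833333 315.35057471]
y mid [[0.46877956 0.05043016]]
x top rim 0.46887417843391616 x bot rim 0.4677143128721312
blue 250 397 273
[[0.46609585 0.08546427]
 [0.4657651  0.00955008]]
[[0.47679548 0.08126908]
 [0.47650442 0.01446408]]
```

Request:
apply_moves:
  steps:
    - [0,0,0,40,-1.5,0,-1]
    - [0,0,0,73,-1.5,0,-1]
    - [0,0,0,73,-1.5,0,-1]
    - [0,0,0,73,-1.5,15,-1]
    - [0,0,0,73,-1.5,30,-1]
    - [0,0,0,73,-1.5,38,-1]
    - [0,0,0,73,-1.5,41,-1]
    - [0,0,0,73,-1.5,44,-1]
    - [0,0,0,73,-1.5,46,-1]
    - [0,0,0,73,-1.5,48,-1]
    - [0,0,0,73,-1.5,49,-1]
    - [0,0,0,73,-1.5,50,-1]
    - [0,0,0,73,-1.5,50,-1]
  force: 15

```text
time: 5.05
ee_pos: [0.5426, 0.0536, 0.0897]
eef_rot: [1.0, 0.0, 0.0, 0.0]
ft_force: [-0.2, 0.2, -0.6]
width: 0.0392
grip_force: 15.0
```

Request:
apply_moves:
  steps:
    - [0,0,0,0,1,0,-1]
    - [0,0,0,0,1,0.7,-1]
    - [0,0,0,0,1,1.5,-1]
    - [0,0,0,0,1,2.5,-1]
    - [0,0,0,0,1,3.5,-1]
    - [0,0,0,0,1,3.5,-1]

```text
time: 5.55
ee_pos: [0.5424, 0.0526, 0.0858]
eef_rot: [1.0, 0.0, -0.0, 0.0]
ft_force: [0.4, -0.9, -1.0]
width: 0.039
grip_force: 15.0
```

Request:
apply_moves:
  steps:
    - [0,0,0,0,0,1,-1]
    - [0,0,0,0,0,2,-1]
    - [0,0,0,0,0,3,-1]
    - [0,0,0,0,0,4,-1]
    - [0,0,0,0,0,5,-1]
    - [0,0,0,0,0,5,-1]

```text
time: 6.05
ee_pos: [0.5424, 0.0526, 0.0808]
eef_rot: [1.0, 0.0, -0.0, 0.0]
ft_force: [0.4, 0.9, -1.2]
width: 0.0391
grip_force: 15.0
```

Run:
```python
from h import *
s=r.read_state(); print(s["ee_pos"],s["ft_force"],s["torque"])
ims=[]
c=r.camera("wrist"); np.savez("wrist3.npz",**c); a=cv2.resize(c["pixels"][240:360,240:400,::-1],None,fx=2.5,fy=2.5)
c=r.camera("side"); b=cv2.resize(c["pixels"][180:300,210:370,::-1],None,fx=2.5,fy=2.5)
cv2.imwrite("pics/w3.png",np.hstack([a,b]))
```

```text
[0.54238873 0.05257708 0.08078639] [ 0.43903271  0.85212477 -1.22181017] [ 0.07013328  0.0388604  -0.01433705]
```

View pics/w3.png

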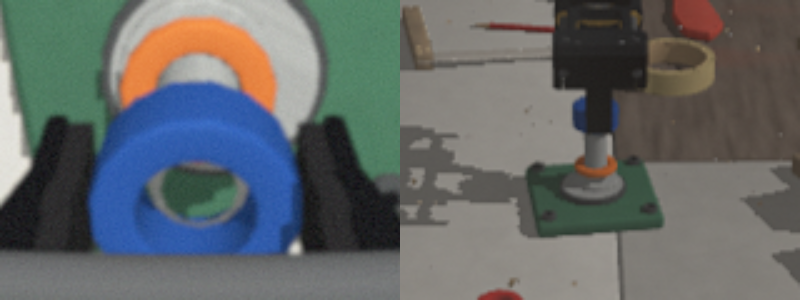

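The spacer bore surrounds the shaft tip: bright chamfer oval at crop (200,193), and in the side view the shaft is centred under the spacer. Forces are near zero, so I continue down.

Request:
apply_moves:
  steps:
    - [0,0,0,0,0,4,-1]
    - [0,0,0,0,0,8,-1]
    - [0,0,0,0,0,12,-1]
    - [0,0,0,0,0,16,-1]
    - [0,0,0,0,0,20,-1]
    - [0,0,0,0,0,24,-1]
    - [0,0,0,0,0,27,-1]
    - [0,0,0,0,0,27,-1]
    - [0,0,0,0,0,27,-1]
  force: 6

```text
time: 6.9
ee_pos: [0.5424, 0.0526, 0.0539]
eef_rot: [1.0, 0.0, -0.0, 0.0]
ft_force: [-0.2, 0.7, -0.6]
width: 0.0392
grip_force: 6.0
```

Free so far. Now small steps with a light grip.

Request:
apply_moves:
  steps:
    - [0,0,0,0,0,1,-1]
    - [0,0,0,0,0,2,-1]
    - [0,0,0,0,0,3,-1]
    - [0,0,0,0,0,4,-1]
    - [0,0,0,0,0,4,-1]
  force: 4

```text
time: 7.32
ee_pos: [0.5424, 0.0526, 0.0499]
eef_rot: [1.0, 0.0, -0.0, 0.0]
ft_force: [-0.5, -0.7, -0.9]
width: 0.039
grip_force: 4.0
```

Run:
```python
from h import *
s=r.read_state(); print(s["ee_pos"],s["ft_force"],s["torque"])
c=r.camera("side"); P=pts(c); hsv=cv2.cvtColor(c["pixels"],cv2.COLOR_RGB2HSV)
w=np.zeros((480,640),bool); w[200:270,260:320]=1
for k,a,b in [("blue",100,130),("orange",0,18)]:
    q=P[w&(hsv[...,0]>=a)&(hsv[...,0]<=b)&(hsv[...,1]>120)]; print(k,len(q),np.percentile(q[:,2],[2,10,50,90,98]).round(4))
```

```text
[0.54243271 0.05260241 0.04986958] [-0.5194173  -0.72889228 -0.8845583 ] [ 0.0198618  -0.04947886  0.04238366]
blue 45 [0.0496 0.0512 0.0634 0.0666 0.0676]
orange 63 [0.0343 0.0358 0.0392 0.0411 0.049 ]
```

Request:
apply_moves:
  steps:
    - [0,0,0,0,0,1,-1]
    - [0,0,0,0,0,2,-1]
    - [0,0,0,0,0,2.5,-1]
    - [0,0,0,0,0,2.5,-1]
  force: 3

```text
time: 7.7
ee_pos: [0.5425, 0.0526, 0.0474]
eef_rot: [1.0, 0.0, -0.0, 0.0]
ft_force: [-0.4, 0.7, -0.8]
width: 0.0396
grip_force: 3.0
```

Request:
apply_moves:
  steps:
    - [0,0,0,0,0,0.5,-1]
    - [0,0,0,0,0,1,-1]
    - [0,0,0,0,0,1.5,-1]
    - [0,0,0,0,0,1.5,-1]

```text
time: 8.03
ee_pos: [0.5425, 0.0526, 0.0459]
eef_rot: [1.0, 0.0, -0.0, 0.0]
ft_force: [0.4, -0.0, -1.4]
width: 0.0397
grip_force: 3.0
```

Request:
apply_moves:
  steps:
    - [0,0,0,0,0,0,0.6]
    - [0,0,0,0,0,0,0.6]
    - [0,0,0,0,0,0,0.6]
    - [0,0,0,0,0,0,0.6]
    - [0,0,0,0,0,-40,0.6]
    - [0,0,0,0,0,-80,0.6]
    - [0,0,0,0,0,-110,0.6]
    - [0,0,0,52.5,215,-110,0.6]
    - [0,0,0,52.5,215,-110,0.6]
    - [0,0,0,52.5,215,-110,0.6]
    - [0,0,0,52.5,215,-110,0.6]
    - [0,0,0,52.5,215,-110,0.6]
    - [0,0,0,52.5,215,-110,0.6]
    - [0,0,0,52.5,215,-110,0.6]
    - [0,0,0,52.5,215,-110,0.6]
    - [0,0,0,52.5,215,-110,0.6]

```text
time: 9.37
ee_pos: [0.5952, -0.1607, 0.156]
eef_rot: [1.0, 0.001, -0.0, -0.0]
ft_force: [0.3, 0.2, 0.0]
width: 0.0695
grip_force: 0.0
```

Run:
```python
from h import *
s=r.read_state(); print(s["ee_pos"],s["ft_force"],s["torque"])
c=r.camera("side"); P=pts(c); hsv=cv2.cvtColor(c["pixels"],cv2.COLOR_RGB2HSV)
w=np.zeros((480,640),bool); w[200:270,250:320]=1
for k,a,b in [("blue",100,130),("orange",0,18)]:
    q=P[w&(hsv[...,0]>=a)&(hsv[...,0]<=b)&(hsv[...,1]>120)]; print(k,len(q),np.percentile(q[:,2],[2,10,50,90,98]).round(4),q.mean(0))
c=r.camera("wrist"); np.savez("wrist4.npz",**c)
cv2.imwrite("pics/w4.png",c["pixels"][:,:,::-1])
```

```text
[ 0.59522719 -0.16072827  0.15600987] [0.33994553 0.24521939 0.0407679 ] [ 0.02036259 -0.00165463 -0.00045674]
blue 120 [0.0423 0.0444 0.0558 0.0611 0.0621] [0.5449102  0.02042318 0.06344211]
orange 27 [0.0345 0.0352 0.0375 0.0395 0.0401] [0.54249378 0.03662159 0.03737309]
```

View pics/w4.png

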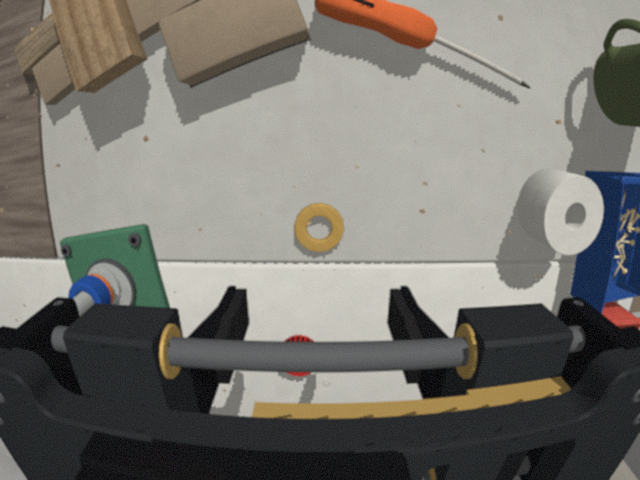

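The view shows the washer at (319,228) and the spacer sitting on the shaft at the left (90,290).

Run:
```python
from h import *
c=dict(np.load("wrist4.npz")); ring(c,(319,228,32),(12,30),.008)
```

```text
z 0.008 n 137 c [ 0.596  -0.1614] r 0.021 res 0.0004
  z 0.008 n 71 c [ 0.5962 -0.1615] r 0.011 res 0.0003
```

Request:
apply_moves:
  steps:
    - [0,0,0,0.8,-0.9,40,0.6]
    - [0,0,0,0.8,-0.9,80,0.6]
    - [0,0,0,0.8,-0.9,120,0.6]
    - [0,0,0,0.8,-0.9,145,0.6]
    - [0,0,0,0.8,-0.9,151,0.6]
    - [0,0,0,0.8,-0.9,153,0.6]
    - [0,0,0,0.8,-0.9,153,0.6]
    - [0,0,0,0.8,-0.9,153,-1]
    - [0,0,0,0.8,-0.9,153,-1]
    - [0,0,0,0.8,-0.9,153,-1]
    - [0,0,0,0.8,-0.9,153,-1]
    - [0,0,0,0.8,-0.9,153,-1]
    - [0,0,0,0.8,-0.9,153,-1]
  force: 20

```text
time: 10.55
ee_pos: [0.5963, -0.1616, 0.0036]
eef_rot: [1.0, 0.0, 0.0, 0.0]
ft_force: [-0.6, -0.2, 2.5]
width: 0.0427
grip_force: 20.0
```

Request:
apply_moves:
  steps:
    - [0,0,0,0,0,-40,-1]
    - [0,0,0,0,0,-80,-1]
    - [0,0,0,0,0,-120,-1]
    - [0,0,0,0,0,-136,-1]
    - [0,0,0,-126,-214,-136,-1]
    - [0,0,0,-126,-214,-136,-1]
    - [0,0,0,-126,-214,-136,-1]
    - [0,0,0,-126,-214,-136,-1]
    - [0,0,0,-126,-214,-136,-1]
    - [0,0,0,-126,-214,-136,-1]
    - [0,0,0,-126,-214,-136,-1]
    - [0,0,0,-126,-214,-136,-1]
    - [0,0,0,-126,-214,-136,-1]
    - [0,0,0,-126,-214,-136,-1]
    - [0,0,0,-126,-214,-136,-1]

```text
time: 11.8
ee_pos: [0.4703, 0.0513, 0.1389]
eef_rot: [1.0, -0.001, -0.0, -0.0]
ft_force: [-0.2, 0.4, -0.9]
width: 0.0422
grip_force: 20.0
```

Run:
```python
from h import *
s=r.read_state(); print(s["ee_pos"],s["width"],s["grip_force"])
c=r.camera("wrist"); np.savez("wrist5.npz",**c); print(c["position"])
cv2.imwrite("pics/w5.png",cv2.resize(c["pixels"][90:350,180:450,::-1],None,fx=2.2,fy=2.2,interpolation=2))
z=s["ee_pos"][2]
# washer hole: seen between top rim (+x) and bottom rim (-x)
hsv=cv2.cvtColor(c["pixels"],cv2.COLOR_RGB2HSV)
ring(c,(317,322,40),(12,30),z+.0044)
# spacer seat: blue outline near stand
ring(c,(314,158,36),(100,130),.061)
```

```text
[0.47025886 0.05134795 0.13891323] 0.0422424057936531 19.99969514552504
[0.55588603 0.05102019 0.30052804]
  z 0.14331322759850218 n 238 c [0.4706 0.0515] r 0.0193 res 0.0018
  z 0.14331322759850218 n 116 c [0.4717 0.051 ] r 0.0103 res 0.0005
  z 0.061 n 169 c [0.5412 0.0525] r 0.019 res 0.0003
  z 0.061 n 102 c [0.5403 0.0519] r 0.0118 res 0.0004
```

View pics/w5.png

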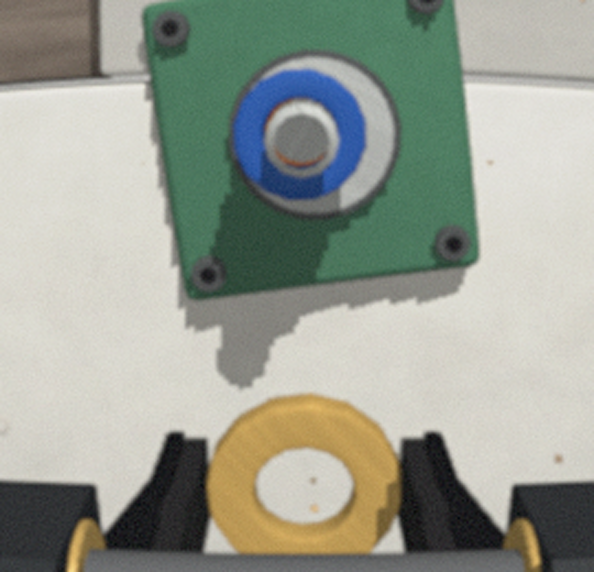

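The wrist view shows the spacer flat around the shaft (crop 300,133) and the washer held square with a clear bore (305,485).

Request:
apply_moves:
  steps:
    - [0,0,0,35,0,0,-1]
    - [0,0,0,71,0,0,-1]
    - [0,0,0,71,0,0,-1]
    - [0,0,0,71,0,20,-1]
    - [0,0,0,71,0,38,-1]
    - [0,0,0,71,0,44,-1]
    - [0,0,0,71,0,46,-1]
    - [0,0,0,71,0,48,-1]
    - [0,0,0,71,0,49,-1]
    - [0,0,0,71,0,50,-1]
    - [0,0,0,71,0,51,-1]
    - [0,0,0,71,0,52,-1]
    - [0,0,0,71,0,53,-1]
    - [0,0,0,71,0,53,-1]
  force: 12

```text
time: 13.02
ee_pos: [0.5408, 0.0525, 0.086]
eef_rot: [1.0, 0.0, 0.0, 0.0]
ft_force: [1.0, 0.4, -0.5]
width: 0.0423
grip_force: 12.0
```

Request:
apply_moves:
  steps:
    - [0,0,0,0,0,1,-1]
    - [0,0,0,0,0,2,-1]
    - [0,0,0,0,0,3,-1]
    - [0,0,0,0,0,4,-1]
    - [0,0,0,0,0,5,-1]
    - [0,0,0,0,0,6,-1]
    - [0,0,0,0,0,6,-1]
  force: 8

```text
time: 13.6
ee_pos: [0.5409, 0.0525, 0.0799]
eef_rot: [1.0, 0.0, 0.0, 0.0]
ft_force: [0.8, 0.3, -0.6]
width: 0.0427
grip_force: 8.0
```

Request:
apply_moves:
  steps:
    - [0,0,0,0,0,3,-1]
    - [0,0,0,0,0,6,-1]
    - [0,0,0,0,0,9,-1]
    - [0,0,0,0,0,11,-1]
    - [0,0,0,0,0,12,-1]
    - [0,0,0,0,0,13,-1]
    - [0,0,0,0,0,13,-1]
  force: 4

```text
time: 14.18
ee_pos: [0.5409, 0.0525, 0.0669]
eef_rot: [1.0, 0.0, 0.0, 0.0]
ft_force: [1.2, -0.8, 0.4]
width: 0.0432
grip_force: 4.0
```

Request:
apply_moves:
  steps:
    - [0,0,0,0,0,0.5,-1]
    - [0,0,0,0,0,1,-1]
    - [0,0,0,0,0,1.5,-1]
    - [0,0,0,0,0,1.5,-1]
  force: 3

```text
time: 14.52
ee_pos: [0.5409, 0.0525, 0.0655]
eef_rot: [1.0, 0.0, 0.0, 0.0]
ft_force: [1.5, -0.0, 0.5]
width: 0.0431
grip_force: 3.0
```

Request:
apply_moves:
  steps:
    - [0,0,0,0,0,0,0.6]
    - [0,0,0,0,0,0,0.6]
    - [0,0,0,0,0,0,0.6]
    - [0,0,0,0,0,0,0.6]
    - [0,0,0,0,0,-40,0.6]
    - [0,0,0,0,0,-80,0.6]
    - [0,0,0,-20,20,-90,0.6]
    - [0,0,0,-110,197.5,-90,0.6]
    - [0,0,0,-110,197.5,-90,0.6]
    - [0,0,0,-110,197.5,-90,0.6]
    - [0,0,0,-110,197.5,-90,0.6]
    - [0,0,0,-110,197.5,-90,0.6]
    - [0,0,0,-110,197.5,-90,0.6]
    - [0,0,0,-110,197.5,-90,0.6]
    - [0,0,0,-110,197.5,-90,0.6]
    - [0,0,0,-110,197.5,-90,0.6]

```text
time: 15.85
ee_pos: [0.4315, -0.1438, 0.1556]
eef_rot: [1.0, 0.001, 0.0, -0.0]
ft_force: [0.4, 0.4, 0.4]
width: 0.0701
grip_force: 0.0
```

Run:
```python
from h import *
s=r.read_state(); print(s["ee_pos"],s["width"],s["ft_force"])
c=r.camera("wrist"); np.savez("wrist6.npz",**c)
d=r.camera("side")
hsv=cv2.cvtColor(c["pixels"],cv2.COLOR_RGB2HSV); m=(((hsv[...,0]<8)|(hsv[...,0]>170))&(hsv[...,1]>130)&(hsv[...,2]>60)).astype(np.uint8)
n,l,st,cc=cv2.connectedComponentsWithStats(m); print([(st[i].tolist(),cc[i].round(0).tolist()) for i in range(1,n) if st[i,4]>150])
P=pts(d); h2=cv2.cvtColor(d["pixels"],cv2.COLOR_RGB2HSV); w=np.zeros((480,640),bool); w[200:265,260:316]=1
for k,a,b in [("blue",100,130),("brass",13,30)]:
    q=P[w&(h2[...,0]>=a)&(h2[...,0]<=b)&(h2[...,1]>110)]; q=q[q[:,2]>.03]; print(k,len(q),np.percentile(q[:,2],[2,50,98]).round(4),q.mean(0).round(4))
a=cv2.resize(c["pixels"][150:390,220:420,::-1],(400,480)); b=cv2.resize(d["pixels"][190:290,240:320,::-1],(384,480))
cv2.imwrite("pics/w6.png",np.hstack([a,b]))
```

```text
[ 0.43153715 -0.14381457  0.15557926] 0.07010635762263934 [0.37243423 0.40453864 0.39146327]
[([576, 159, 64, 133, 5753], [611.0, 229.0]), ([293, 168, 45, 47, 1184], [315.0, 192.0])]
blue 98 [0.0415 0.0497 0.0572] [0.5415 0.0369 0.0495]
brass 111 [0.0619 0.0673 0.0703] [0.5419 0.041  0.0665]
```

View pics/w6.png

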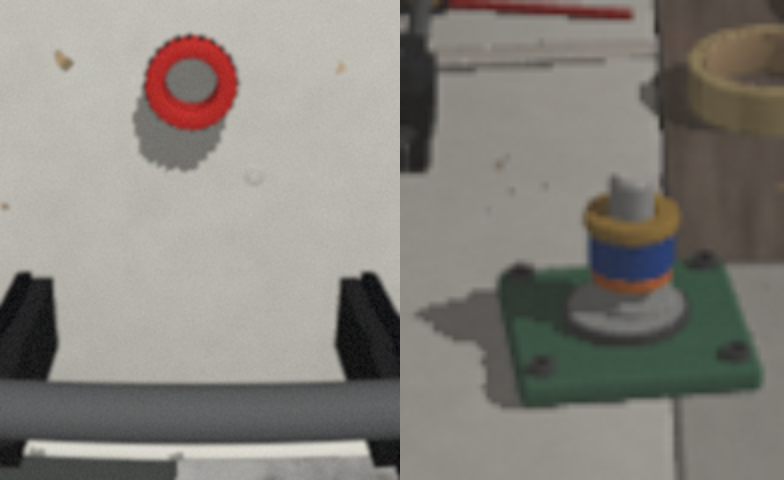

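The left half shows the collar at wrist pixel (315,191), seen nearly from above. The right half shows ring, spacer and washer stacked flat on the shaft, with the washer top at about z = 0.07.

Run:
```python
from h import *
c=dict(np.load("wrist6.npz")); print(c["position"]); ring(c,(315,192,30),(-12,9),.022)
```

```text
[ 0.51709429 -0.14383206  0.31724532]
  z 0.022 n 130 c [ 0.4663 -0.1417] r 0.0186 res 0.0004
  z 0.022 n 67 c [ 0.4676 -0.1419] r 0.0098 res 0.0005
```

Request:
apply_moves:
  steps:
    - [0,0,0,35,-3,20,0.6]
    - [0,0,0,35.3,-3,60,0.6]
    - [0,0,0,35.3,-3,100,0.6]
    - [0,0,0,35.3,-3,130,0.6]
    - [0,0,0,35.3,-3,146,0.6]
    - [0,0,0,35.3,-3,149.5,0.6]
    - [0,0,0,35.3,-3,149.5,0.6]
    - [0,0,0,35.3,-3,149.5,-1]
    - [0,0,0,35.3,-3,149.5,-1]
    - [0,0,0,35.3,-3,149.5,-1]
    - [0,0,0,35.3,-3,149.5,-1]
    - [0,0,0,35.3,-3,149.5,-1]
    - [0,0,0,35.3,-3,149.5,-1]
    - [0,0,0,35.3,-3,149.5,-1]
  force: 20

```text
time: 17.12
ee_pos: [0.4665, -0.1422, 0.0064]
eef_rot: [1.0, 0.0, 0.0, 0.0]
ft_force: [-1.3, -0.4, 3.5]
width: 0.0362
grip_force: 20.0
```

Request:
apply_moves:
  steps:
    - [0,0,0,0,0,-40,-1]
    - [0,0,0,0,0,-80,-1]
    - [0,0,0,0,0,-120,-1]
    - [0,0,0,0,0,-133,-1]
    - [0,0,0,4,-194.5,-133,-1]
    - [0,0,0,4,-194.5,-133,-1]
    - [0,0,0,4,-194.5,-133,-1]
    - [0,0,0,4,-194.5,-133,-1]
    - [0,0,0,4,-194.5,-133,-1]
    - [0,0,0,4,-194.5,-133,-1]
    - [0,0,0,4,-194.5,-133,-1]
    - [0,0,0,4,-194.5,-133,-1]
    - [0,0,0,4,-194.5,-133,-1]
    - [0,0,0,4,-194.5,-133,-1]
    - [0,0,0,4,-194.5,-133,-1]

```text
time: 18.37
ee_pos: [0.4702, 0.0515, 0.139]
eef_rot: [1.0, -0.0, -0.0, 0.0]
ft_force: [-0.0, -0.2, -1.2]
width: 0.0362
grip_force: 20.0
```

Run:
```python
from h import *
s=r.read_state(); print(s["ee_pos"],s["width"],s["grip_force"])
c=r.camera("wrist"); np.savez("wrist7.npz",**c)
cv2.imwrite("pics/w7.png",cv2.resize(c["pixels"][90:350,180:450,::-1],None,fx=2.2,fy=2.2,interpolation=2))
z=s["ee_pos"][2]; hsv=cv2.cvtColor(c["pixels"],cv2.COLOR_RGB2HSV)
ring(c,(314,158,36),(12,30),.0695)
w=((hsv[...,1]<60)&(hsv[...,2]>120)).astype(np.uint8)
w[:290]=0;w[340:]=0;w[:,:290]=0;w[:,346:]=0
n,l,st,cc=cv2.connectedComponentsWithStats(w); k=l[316,318]; print("hole",st[k],cc[k])
ys,xs=np.where(l==k); u=(xs.min()+xs.max())/2
print("y mid",fcast(c,[u,(ys.min()+ys.max())/2],z+.005),"x top",fcast(c,[u,ys.min()-.5],z+.0156)[0,0]-.011,"x bot",fcast(c,[u,ys.max()+.5],z-.0064)[0,0]+.011)
```

```text
[0.47017136 0.05148923 0.13900094] 0.03619523961142098 19.999799793586135
  z 0.0695 n 191 c [0.5407 0.0521] r 0.0206 res 0.0006
  z 0.0695 n 103 c [0.5406 0.0516] r 0.0113 res 0.0003
hole [299 305  39  20 576] [317.77604167 314.41319444]
y mid [[0.46988943 0.05117211]] x top 0.4697397380937092 x bot 0.4686677961064668
```

View pics/w7.png

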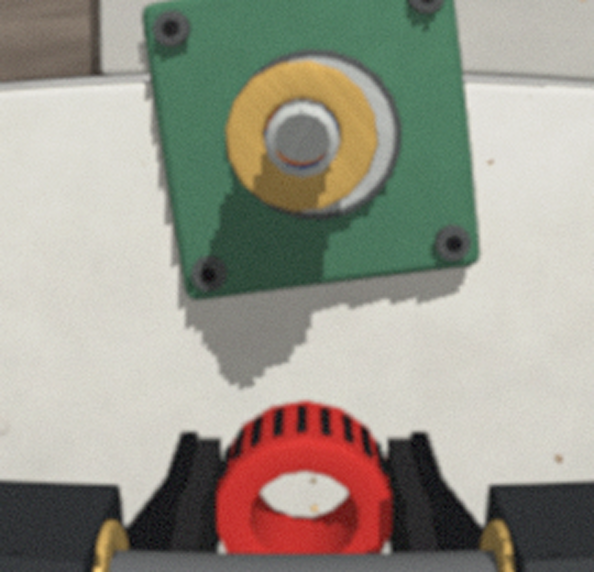

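The washer lies flat around the shaft (crop 302,135), and the collar is held upright with its ribs outside.

Request:
apply_moves:
  steps:
    - [0,0,0,35,0,0,-1]
    - [0,0,0,71.7,0,0,-1]
    - [0,0,0,71.7,0,0,-1]
    - [0,0,0,71.7,0,20,-1]
    - [0,0,0,71.7,0,36,-1]
    - [0,0,0,71.7,0,42,-1]
    - [0,0,0,71.7,0,44,-1]
    - [0,0,0,71.7,0,46,-1]
    - [0,0,0,71.7,0,47,-1]
    - [0,0,0,71.7,0,48,-1]
    - [0,0,0,71.7,0,49,-1]
    - [0,0,0,71.7,0,50,-1]
    - [0,0,0,71.7,0,50,-1]
  force: 10

```text
time: 19.5
ee_pos: [0.5419, 0.0525, 0.0892]
eef_rot: [1.0, 0.0, 0.0, 0.0]
ft_force: [-0.2, -0.5, -1.2]
width: 0.0362
grip_force: 10.0
```

Request:
apply_moves:
  steps:
    - [0,0,0,0,0,1,-1]
    - [0,0,0,0,0,2,-1]
    - [0,0,0,0,0,3,-1]
    - [0,0,0,0,0,4,-1]
    - [0,0,0,0,0,5,-1]
    - [0,0,0,0,0,6,-1]
    - [0,0,0,0,0,7,-1]
    - [0,0,0,0,0,7,-1]
  force: 6

```text
time: 20.17
ee_pos: [0.5417, 0.0525, 0.0818]
eef_rot: [1.0, 0.0, -0.0, 0.0]
ft_force: [-0.7, -0.2, -0.4]
width: 0.0369
grip_force: 6.0
```

Request:
apply_moves:
  steps:
    - [0,0,0,0,0,1,-1]
    - [0,0,0,0,0,2,-1]
    - [0,0,0,0,0,3,-1]
    - [0,0,0,0,0,4,-1]
    - [0,0,0,0,0,5,-1]
    - [0,0,0,0,0,5,-1]
  force: 3

```text
time: 20.67
ee_pos: [0.5417, 0.0525, 0.0768]
eef_rot: [1.0, 0.0, -0.0, 0.0]
ft_force: [0.7, 0.1, -1.4]
width: 0.0367
grip_force: 3.0
```

Release and lift slightly so the collar settles, and check it.

Request:
apply_moves:
  steps:
    - [0,0,0,0,0,0,0.6]
    - [0,0,0,0,0,0,0.6]
    - [0,0,0,0,0,0,0.6]
    - [0,0,0,0,0,0,0.6]
    - [0,0,0,0,0,-40,0.6]
    - [0,0,0,-25,0,-55,0.6]
    - [0,0,0,-65,0,-60,0.6]
    - [0,0,0,-70,0,-60,0.6]
    - [0,0,0,-70,0,-60,0.6]

```text
time: 21.42
ee_pos: [0.4704, 0.0522, 0.1377]
eef_rot: [1.0, 0.001, 0.001, 0.001]
ft_force: [0.3, 0.7, 0.3]
width: 0.0692
grip_force: 0.0
```

```bash
cat >> h.py <<'E'
def stack():
    for n,(a,b,e,f) in {"side":(200,265,260,316),"scene":(210,275,235,300)}.items():
        d=r.camera(n); np.savez("st_"+n+".npz",**d); P=pts(d); h=cv2.cvtColor(d["pixels"],cv2.COLOR_RGB2HSV); w=np.zeros((480,640),bool); w[a:b,e:f]=1
        w&=np.hypot(P[...,0]-.541,P[...,1]-.0523)<.03
        for k,m in [("red",(h[...,0]<5)|(h[...,0]>170)),("blue",(h[...,0]>100)&(h[...,0]<130)),("brass",(h[...,0]>14)&(h[...,0]<30)),("orange",(h[...,0]>=5)&(h[...,0]<14))]:
            q=P[w&m&(h[...,1]>110)]; q=q[q[:,2]>.025]
            if len(q)>4: print(n,k,len(q),np.percentile(q[:,2],[2,50,98]).round(4),q.mean(0).round(4))
E
python3 - <<'E'
from h import *
s=r.read_state(); print(s["ee_pos"],s["ft_force"])
stack()
c=r.camera("wrist"); np.savez("wrist8.npz",**c); ring(c,(314,158,36),(-12,5),.0915)
E
```

```text
[0.47044772 0.05220531 0.13766932] [0.3051278  0.66851147 0.34062071]
side red 198 [0.0696 0.0853 0.0914] [0.5407 0.0451 0.0829]
side blue 96 [0.0418 0.0496 0.0585] [0.5419 0.0366 0.0496]
side brass 63 [0.0608 0.0662 0.0692] [0.5428 0.0361 0.0657]
side orange 39 [0.0325 0.0375 0.0721] [0.5432 0.039  0.0458]
scene red 163 [0.0713 0.0863 0.0917] [0.5394 0.0498 0.0849]
scene blue 39 [0.0461 0.051  0.057 ] [0.5341 0.0372 0.0514]
scene brass 41 [0.0625 0.0659 0.0728] [0.5388 0.0373 0.0663]
scene orange 30 [0.0678 0.074  0.0811] [0.5348 0.0379 0.0743]
  z 0.0915 n 187 c [0.5406 0.0522] r 0.018 res 0.0003
  z 0.0915 n 103 c [0.5419 0.0521] r 0.01 res 0.0003
```

Collar is seated on the washer, with its top at about z = 0.091. Regrip it and press.

Request:
apply_moves:
  steps:
    - [0,0,0,40,0,0,0.6]
    - [0,0,0,70,0,0,0.6]
    - [0,0,0,70,0,0,0.6]
    - [0,0,0,70,0,30,0.6]
    - [0,0,0,70,0,52,0.6]
    - [0,0,0,70,0,60,0.6]
    - [0,0,0,70,0,60,0.6]
    - [0,0,0,70,0,60,-1]
    - [0,0,0,70,0,60,-1]
    - [0,0,0,70,0,60,-1]
    - [0,0,0,70,0,60,-1]
    - [0,0,0,70,0,60,-1]
    - [0,0,0,70,0,60,-1]
  force: 40

```text
time: 22.65
ee_pos: [0.5421, 0.0524, 0.0776]
eef_rot: [1.0, 0.0, 0.0, 0.0]
ft_force: [-0.7, -1.3, 0.1]
width: 0.0371
grip_force: 0.0
```

Request:
apply_moves:
  steps:
    - [0,0,0,0,0,0,-1]
    - [0,0,0,0,0,0,-1]
    - [0,0,0,0,0,0.5,-1]
    - [0,0,0,0,0,1,-1]
    - [0,0,0,0,0,1,-1]
  force: 40

```text
time: 23.07
ee_pos: [0.5422, 0.0525, 0.0765]
eef_rot: [1.0, 0.0, 0.0, 0.0]
ft_force: [-1.5, -0.5, 4.8]
width: 0.0356
grip_force: 40.0
```

Request:
apply_moves:
  steps:
    - [0,0,0,0,0,0.5,-1]
    - [0,0,0,0,0,1,-1]
    - [0,0,0,0,0,1.5,-1]
    - [0,0,0,0,0,2,-1]
    - [0,0,0,0,0,2,-1]

```text
time: 23.48
ee_pos: [0.5422, 0.0525, 0.0745]
eef_rot: [1.0, 0.0, 0.0, 0.0]
ft_force: [-0.1, -0.4, 4.5]
width: 0.0359
grip_force: 40.0
```

Request:
apply_moves:
  steps:
    - [0,0,0,0,0,0.5,-1]
    - [0,0,0,0,0,1,-1]
    - [0,0,0,0,0,1.5,-1]
    - [0,0,0,0,0,2,-1]
    - [0,0,0,0,0,2.5,-1]
    - [0,0,0,0,0,3,-1]
    - [0,0,0,0,0,3,-1]

```text
time: 24.07
ee_pos: [0.5422, 0.0525, 0.0715]
eef_rot: [1.0, 0.0, 0.0, 0.0]
ft_force: [-1.6, -0.4, 4.7]
width: 0.036
grip_force: 40.0
```

Run:
```python
from h import *
s=r.read_state(); print(s["ee_pos"],s["ft_force"])
stack()
```

```text
[0.54216771 0.05248543 0.07147928] [-1.6121033  -0.41270784  4.68555537]
side red 84 [0.033  0.0783 0.0963] [0.5385 0.0413 0.0747]
side blue 101 [0.0356 0.0432 0.0514] [0.5416 0.0369 0.0433]
side brass 61 [0.0552 0.0596 0.0631] [0.5426 0.0368 0.0593]
side orange 46 [0.0261 0.033  0.0889] [0.5406 0.0382 0.0438]
scene red 62 [0.0718 0.0803 0.0855] [0.5291 0.0497 0.0797]
scene blue 41 [0.0394 0.0446 0.0505] [0.5348 0.0367 0.0451]
scene brass 47 [0.0561 0.0622 0.0879] [0.5359 0.0348 0.0664]
scene orange 20 [0.0628 0.068  0.0795] [0.5281 0.0368 0.0692]
```

Request:
apply_moves:
  steps:
    - [0,0,0,0,0,0.5,-1]
    - [0,0,0,0,0,1,-1]
    - [0,0,0,0,0,1.5,-1]
    - [0,0,0,0,0,1.5,-1]
  force: 25

```text
time: 24.5
ee_pos: [0.5421, 0.0525, 0.0699]
eef_rot: [1.0, 0.0, 0.0, 0.0]
ft_force: [-1.2, -0.5, 4.4]
width: 0.0357
grip_force: 25.0
```

Request:
apply_moves:
  steps:
    - [0,0,0,0,0,0.5,-1]
    - [0,0,0,0,0,1,-1]
    - [0,0,0,0,0,1,-1]

```text
time: 24.75
ee_pos: [0.5423, 0.0525, 0.0693]
eef_rot: [1.0, 0.0, 0.0, 0.0]
ft_force: [-1.9, -1.2, 9.4]
width: 0.0365
grip_force: 25.0
```

Force is rising, so this is probably the stop. Another small step.

Request:
apply_moves:
  steps:
    - [0,0,0,0,0,0.3,-1]
    - [0,0,0,0,0,0.6,-1]
    - [0,0,0,0,0,0.6,-1]

```text
time: 25.0
ee_pos: [0.5425, 0.0525, 0.0693]
eef_rot: [1.0, 0.0, 0.001, 0.0]
ft_force: [-3.3, -0.6, 14.3]
width: 0.0365
grip_force: 25.0
```

Request:
apply_moves:
  steps:
    - [0,0,0,0,0,0.4,-1]
    - [0,0,0,0,0,0.8,-1]
    - [0,0,0,0,0,0.8,-1]
    - [0,0,0,0,0,0.8,-1]
  force: 40

```text
time: 25.33
ee_pos: [0.5427, 0.0526, 0.0691]
eef_rot: [1.0, 0.0, 0.001, 0.0]
ft_force: [-6.2, -1.5, 21.1]
width: 0.0359
grip_force: 40.0
```

Run:
```python
from h import *
s=r.read_state(); print(s["ee_pos"],s["ft_force"])
```

```text
[0.54273623 0.052596   0.069141  ] [-6.196845   -1.50806715 21.10121308]
```

Request:
apply_moves:
  steps:
    - [0,0,0,0,0,-1,-1]
    - [0,0,0,0,0,-1.5,-1]
    - [0,0,0,0,0,-1.5,0.6]
    - [0,0,0,0,0,-1.5,0.6]
    - [0,0,0,0,0,-1.5,0.6]
    - [0,0,0,0,0,-1.5,0.6]
    - [0,0,0,0,0,-1.5,0.6]
    - [0,0,0,0,0,-40,0.6]
    - [0,0,0,-25,0,-60,0.6]
    - [0,0,0,-65,0,-70,0.6]
    - [0,0,0,-70,0,-70,0.6]
    - [0,0,0,-70,0,-70,0.6]

```text
time: 26.33
ee_pos: [0.4707, 0.0522, 0.1379]
eef_rot: [1.0, 0.001, 0.001, 0.001]
ft_force: [1.4, -0.0, 0.6]
width: 0.0697
grip_force: 0.0
```

Run:
```python
from h import *
s=r.read_state(); print(s["ee_pos"],s["ft_force"])
stack()
d=dict(np.load("st_side.npz")); cc=dict(np.load("st_scene.npz"))
a=cv2.resize(d["pixels"][205:285,250:325,::-1],(400,427),interpolation=2); 
c=r.camera("wrist"); np.savez("wrist9.npz",**c); b=cv2.resize(c["pixels"][100:240,250:381,::-1],(400,427),interpolation=2)
cv2.imwrite("pics/w9.png",np.hstack([a,b]))
```

```text
[0.47066588 0.05223979 0.13792686] [ 1.41845806 -0.01575026  0.58187041]
side red 165 [0.0617 0.0786 0.084 ] [0.5412 0.0427 0.0757]
side blue 91 [0.0332 0.0418 0.0487] [0.5429 0.0368 0.0415]
side brass 62 [0.0541 0.0578 0.0613] [0.5424 0.036  0.0575]
side orange 45 [0.0255 0.0303 0.0614] [0.5411 0.0382 0.0389]
scene red 137 [0.0677 0.08   0.0842] [0.5383 0.0468 0.0786]
scene blue 37 [0.0371 0.0423 0.0468] [0.5341 0.0372 0.0424]
scene brass 46 [0.0543 0.0583 0.0642] [0.539  0.0377 0.0584]
scene orange 28 [0.0606 0.0654 0.074 ] [0.5337 0.0391 0.0664]
```

View pics/w9.png

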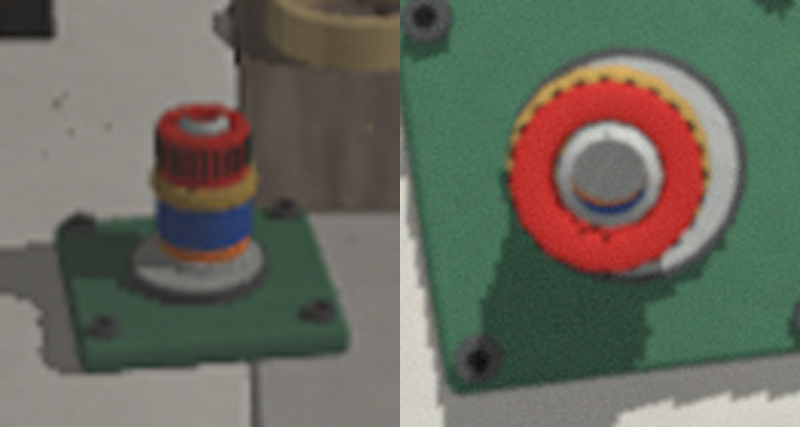

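The side crop shows ring, spacer, washer and collar stacked tight on the shoulder. The collar top is at about 0.0835, and tip height minus stack height predicts 0.083. I'll make one confirming press from a fresh grip.

Request:
apply_moves:
  steps:
    - [0,0,0,40,0,0,0.6]
    - [0,0,0,69,0,0,0.6]
    - [0,0,0,69,0,0,0.6]
    - [0,0,0,69,0,35,0.6]
    - [0,0,0,69,0,60,0.6]
    - [0,0,0,69,0,67,0.6]
    - [0,0,0,69,0,67,0.6]
    - [0,0,0,69,0,67,-1]
    - [0,0,0,69,0,67,-1]
    - [0,0,0,69,0,67,-1]
    - [0,0,0,69,0,67,-1]
    - [0,0,0,69,0,67,-1]
    - [0,0,0,69,0,67,-1]
    - [0,0,0,69,0,67,-1]
    - [0,0,0,69,0,67,-1]
    - [0,0,0,69,0,67.5,-1]
    - [0,0,0,69,0,68,-1]
    - [0,0,0,69,0,68.5,-1]
    - [0,0,0,69,0,68.5,-1]
  force: 40

```text
time: 28.07
ee_pos: [0.5417, 0.0526, 0.0704]
eef_rot: [1.0, 0.0, 0.001, 0.0]
ft_force: [-5.9, -0.7, 18.1]
width: 0.036
grip_force: 40.0
```

Request:
apply_moves:
  steps:
    - [0,0,0,0,0,0.4,-1]
    - [0,0,0,0,0,0.8,-1]
    - [0,0,0,0,0,0.8,-1]

```text
time: 28.32
ee_pos: [0.5419, 0.0526, 0.0703]
eef_rot: [1.0, 0.0, 0.001, 0.0]
ft_force: [-7.6, -1.3, 24.8]
width: 0.0359
grip_force: 40.0
```

Request:
apply_moves:
  steps:
    - [0,0,0,0,0,-1.2,-1]
    - [0,0,0,0,0,-2,-1]
    - [0,0,0,0,0,-2,0.6]
    - [0,0,0,0,0,-2,0.6]
    - [0,0,0,0,0,-2,0.6]
    - [0,0,0,0,0,-2,0.6]
    - [0,0,0,0,0,-2,0.6]
    - [0,0,0,0,0,-40,0.6]
    - [0,0,0,0,0,-75,0.6]
    - [0,0,0,-50,0,-85,0.6]
    - [0,0,0,-70,0,-85,0.6]
    - [0,0,0,-70,0,-85,0.6]
    - [0,0,0,-70,0,-85,0.6]

```text
time: 29.4
ee_pos: [0.4702, 0.0521, 0.1533]
eef_rot: [1.0, 0.0, 0.001, 0.001]
ft_force: [0.6, -1.0, -0.0]
width: 0.0696
grip_force: 0.0
```

Run:
```python
from h import *
s=r.read_state(); print(s["ee_pos"],s["ft_force"],s["time"])
stack()
```

```text
[0.47018884 0.0521198  0.15326087] [ 0.61752682 -0.9797503  -0.01053702] 29.4
side red 164 [0.0613 0.0784 0.0839] [0.5412 0.0428 0.0752]
side blue 88 [0.0343 0.042  0.0492] [0.5434 0.0366 0.0414]
side brass 62 [0.0535 0.0575 0.0612] [0.5424 0.036  0.0575]
side orange 42 [0.0264 0.0295 0.0617] [0.5416 0.0385 0.0386]
scene red 139 [0.0689 0.0791 0.0836] [0.538  0.0471 0.0784]
scene blue 37 [0.0366 0.0432 0.0475] [0.5345 0.0369 0.0429]
scene brass 42 [0.0545 0.0589 0.0646] [0.5379 0.0375 0.059 ]
scene orange 30 [0.061  0.0661 0.0742] [0.5361 0.0375 0.0666]
```

Nothing moved under 25 N, so the ring is home and the arm is clear of the stack.

```bash
python3 -c "
from bench import r
print(r.close_job())"
```

```text
the job is handed in; nothing more can be done
None
```

The job is handed in: spacer, washer and collar are stacked in that order on the shaft, and the seat ring was pressed until it stopped hard, not moving further under about 25 N; the arm is clear of the stack.

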